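# Mark a batch of silver bars on the bench press

## Task

Mark the silver bars that lie on the black pad: first slide the press's orange transport lock fully home to its green end, then lay every bar flat in a yellow-lined bay of the press, one bar to a bay with an end facing the punch. With all of them in place, press the treadle down to its stop and let it up; then put all the bars flat in the wooden tray and finally slide the lock fully back to its red end. Never press the treadle while the lock is away from its green end, and leave the loupe, the box of bottles and the touchstone alone.

Things in the scene. Friction and masses are not known exactly. Their poses are not given: they have to be found in the camera images.
- press: bar-end marking press, fixed; origin on the table under the middle bay; x away from the robot to the die head, y left, z up. Grey bed 30 mm high: x -105 to 60, y -140 to 140 mm. Blue head behind: x 60 to 145, 85 mm high; its punches come out to x 45 when the treadle is down. Lock track along y on the head at x 110, red patch at its -y end, green at +y. Treadle left of the bed, y 140 to 225
- bay0 (a point): centre of the right (-y) bay on the bed's top (30 mm above the table); the bay is a flat painted yellow outline 104 mm long in the press's x and 39 mm wide in its y; bay centres are 90 mm apart. A bar lies in it lengthwise, along x
- bay1 (a point): centre of the middle bay on the bed's top (30 mm above the table); the bay is a flat painted yellow outline 104 mm long in the press's x and 39 mm wide in its y; bay centres are 90 mm apart. A bar lies in it lengthwise, along x
- bay2 (a point): centre of the left (+y) bay on the bed's top (30 mm above the table); the bay is a flat painted yellow outline 104 mm long in the press's x and 39 mm wide in its y; bay centres are 90 mm apart. A bar lies in it lengthwise, along x
- lock (a joint): position of the transport lock's grip along its track in m: 0 = against the stop at the red end (locked), 0.100 = against the stop at the green end (press free). It starts at or up to 30 mm from the red end. Slides along the press's +y with 2 N of friction and stays where it is left
- lock_top (a point): centre of the top of the lock's orange grip: a block 28 mm (press x) by 20 mm (press y) and 40 mm tall; it stands on the track, whose top is 99 mm above the table
- treadle (a joint): angle of the treadle in rad: 0 = up (at rest), 0.24 = down at its stop. A spring brings it back up; it needs about 2 N at the pad to begin and about 6 N at the stop
- treadle_pad (a point): top of the treadle's black pad, where to press it, 130 mm from the hinge. The treadle is a dark plate 66 mm wide, 160 mm long, along the press's x, hinged at its far (+x) end 33 mm above the table; its near end stands up by 0.25 rad and is pressed straight down. This point sinks 31 mm to the stop
- pad: black bench pad, 260 x 150 x 4 mm, fixed; origin at the centre of its underside, long side along its x. The bars start on it, lying across it (along its y) about 88 mm apart
- tray: low open wooden tray, 260 mm (its x) by 150 mm (its y), 16 mm high with 6 mm walls, fixed; origin at the centre of its underside. It and the pad may change sides
- tray_in (a point): centre of the tray's inner floor (6 mm above the table)
- bar0: silver bar, 90 x 28 x 15 mm, about 0.40 kg; lies flat; origin at the centre of its underside, x along its length, z up. All bars are alike; 2 or 3 of the 3 are there
- bar1: silver bar, 90 x 28 x 15 mm, about 0.40 kg; lies flat; origin at the centre of its underside, x along its length, z up. All bars are alike; 2 or 3 of the 3 are there
- bar2: silver bar, 90 x 28 x 15 mm, about 0.40 kg; lies flat; origin at the centre of its underside, x along its length, z up. All bars are alike; 2 or 3 of the 3 are there
- loupe: black eye loupe, 42 mm across, 56 mm tall, standing; origin at the centre of its foot. Leave it alone
- bottle_box: wooden box, 110 x 110 x 60 mm, with four black bottles in it, 100 mm high over all; origin at the centre of its underside. Leave it alone
- touchstone: dark grey stone slab, 75 x 55 x 9 mm, behind and left of the press; origin at the centre of its underside. Leave it alone
Mind the look-alikes: they are no part of the job. What is shaped like the bar1 but pink is not meant. What is shaped like the bar0 but turquoise is not meant.

How it is judged:
On the way, in this order (a step that is already met when the one before it is completed fails the run):
1. the transport lock is fully home at its green end (value of joint lock above 0.096 m), for 0.2 s.
2. every bar lies flat in a bay of the press, let go ((horizontal distance between bar0 and bay0 below 0.018 m or horizontal distance between bar0 and bay1 below 0.018 m or horizontal distance between bar0 and bay2 below 0.018 m) and angle between the x axis of each of bar0, bar1, bar2 and the x axis of press, either way round below 0.2 rad and angle between the z axis of each of bar0, bar1, bar2 and the z axis of press, either way round below 0.1 rad and z of each of bar0, bar1, bar2 in the frame of press below 0.04 m and (horizontal distance between bar1 and bay0 below 0.018 m or horizontal distance between bar1 and bay1 below 0.018 m or horizontal distance between bar1 and bay2 below 0.018 m) and (horizontal distance between bar2 and bay0 below 0.018 m or horizontal distance between bar2 and bay1 below 0.018 m or horizontal distance between bar2 and bay2 below 0.018 m) and contact force between the fingers and bar0 below 0.1 N and contact force between the fingers and bar1 below 0.1 N and contact force between the fingers and bar2 below 0.1 N and value of joint lock above 0.096 m and value of joint treadle below 0.1 rad), for 0.2 s.
3. with all bars in their bays and the lock at its green end, the treadle is down at its stop ((horizontal distance between bar0 and bay0 below 0.018 m or horizontal distance between bar0 and bay1 below 0.018 m or horizontal distance between bar0 and bay2 below 0.018 m) and angle between the x axis of each of bar0, bar1, bar2 and the x axis of press, either way round below 0.2 rad and angle between the z axis of each of bar0, bar1, bar2 and the z axis of press, either way round below 0.1 rad and z of each of bar0, bar1, bar2 in the frame of press below 0.04 m and (horizontal distance between bar1 and bay0 below 0.018 m or horizontal distance between bar1 and bay1 below 0.018 m or horizontal distance between bar1 and bay2 below 0.018 m) and (horizontal distance between bar2 and bay0 below 0.018 m or horizontal distance between bar2 and bay1 below 0.018 m or horizontal distance between bar2 and bay2 below 0.018 m) and value of joint lock above 0.096 m and value of joint treadle above 0.22 rad), for 0.2 s.
4. the treadle is up again and all the bars lie flat in the tray (x of bar0 in the frame of tray_in between -0.115 and 0.115 m and y of bar0 in the frame of tray_in between -0.07 and 0.07 m and z of each of bar0, bar1, bar2 in the frame of tray_in below 0.006 m and angle between the z axis of each of bar0, bar1, bar2 and the z axis of tray, either way round below 0.08 rad and linear speed of each of bar0, bar1, bar2 below 0.02 m/s and x of bar1 in the frame of tray_in between -0.115 and 0.115 m and y of bar1 in the frame of tray_in between -0.07 and 0.07 m and x of bar2 in the frame of tray_in between -0.115 and 0.115 m and y of bar2 in the frame of tray_in between -0.07 and 0.07 m and value of joint treadle below 0.04 rad), for 0.2 s.
At the end, for the whole second after the job is handed in: All bars lie flat at rest on the tray floor (centres inside its walls, tilt under 0.08 rad), the lock is within 4 mm of its red end stop, the treadle is up (under 0.04 rad). In a bay: centre within 18 mm, length within 0.2 rad. Treadle down: over 0.22 rad (all of step 4 and value of joint lock below 0.004 m); the robot touches nothing.
It fails at once if the treadle is pressed while the lock is away from its green end (value of joint treadle above 0.12 rad and value of joint lock below 0.09 m).
It fails at once if the black loupe is moved more than 25 mm or tipped (distance of loupe from where it was at the start of the episode above 0.025 m or angle between loupe's own z axis and vertical above 0.4 rad).
It fails at once if the box of bottles is moved more than 25 mm or tipped (distance of bottle_box from where it was at the start of the episode above 0.025 m or angle between bottle_box's own z axis and vertical above 0.4 rad).
It fails at once if the touchstone is moved more than 25 mm or tipped (distance of touchstone from where it was at the start of the episode above 0.025 m or angle between touchstone's own z axis and vertical above 0.4 rad).
Of bar0, bar1, bar2 only 2 to 3 are there at a start; the rules pass over those that are not, and their reading is None.
At some moment in a run one of bar0, bar1, bar2 may be knocked a few centimetres aside while the robot is not near it.
It also fails if it takes over 210 s, if anything falls off the work surface, if the arm or the gripper's body presses on something with over 40 N, if the wrist force passes 120 N, or if a joint passes its speed limit or range.

## Robot

A 6-joint arm with a two-finger parallel gripper is mounted at the origin on the work surface. World frame = base frame: x ahead of the robot, y to its left, z up, the work surface at z = 0. Lengths are in m, angles in rad, forces in N, time in s.
With the tool pointing down it reaches from about 0.25 to 0.775 m from the base axis. Payload 4 kg.
Tool frame: the origin (TCP) lies on the centre line of the jaws, within the pads' length; the fingertips stand robot.tips_ahead ahead of it and the grasp point (between the pads) lies 8 mm behind it (robot.tips_ahead is the distance from the TCP to the fingertips, in m); z points along the fingers, y is the line along which they close (so a half turn about z gives the same grasp; the last joint's range is limited). The gripper opens to 94 mm and grips with 3 to 60 N. Pads are 16 mm wide; open, the fingers measure 119 mm over their backs; the gripper's body (75 mm by 177 mm) begins 78 mm behind the grasp point.
Start: joints at [1.06, 0.087, 1.371, -0, 1.684, -0.103], TCP at [0.218, 0.505, 0.194] pointing down, gripper open.
Joint ranges: [-3.1, 3.1], [-0.76, 2.03], [0.27, 2.55], [-1.08, 4.22], [0.17, 2.65], [-2.57, 2.57]. Speed limits (rad/s): [2.79, 2.79, 3.14, 3.14, 3.14, 3.14].

## Interface

Orientations are given as [roll, pitch, yaw] about the fixed x, y, z axes, in that order (R = Rz(yaw) Ry(pitch) Rx(roll)).
In Python, from bench import robot, snapshot, close_job, spotter gives the robot as it stands. The module is installed in compiled form; this text tells all that it offers.
- The arm moves only by the tool servo_tool, never from a script. Its argument "commands" is one flat list of numbers, 7 for each row, row after row: the shift along the tool's x, y, z in m, then the turn, a rotation vector about the tool's x, y, z in degrees, then the finger opening in m, from 0 to 0.094. In form: [x, y, z, ax, ay, az, grip, x, y, z, ax, ay, az, grip, ...]. A call has 1 to 10 rows; each row is the pose to reach, as a shift and turn from the pose commanded when the call began, along the tool's axes at that moment; what a row does not reach only later rows make up. A row lasts 1/8 s, in which the tool goes at most 62.5 mm and 10.7 degrees, less where a joint would pass 70% of its speed; a pose out of reach is approached as far as the arm can. A call with a gripper value outside its range is refused whole. The fingers move at their own pace and stop on an object; the grip force is fixed at half the most. Time passes only in rows, so rows that repeat a pose let the fingers close. It gives the time, the measured TCP pose, the force, the opening and the grip force at its end, in the units of the state.
- robot.get_obs(): the state, without advancing time (a new reading comes with each control period).
- snapshot(name): name is "side" or "top" or "wrist"; returns a dict with "img" (480x640x3 uint8, blue, green, red), "camera_matrix" (3x3 intrinsics, pixels), "extrinsics" (4x4, takes a point from camera to world coordinates); the wrist camera has in their place "hand_eye" (4x4, takes a point from camera to tool coordinates, whose origin is the TCP and whose axes are the flange's). Camera axes: x right, y down, z forward; pixel columns grow to the right and rows downward; lengths in m; the calibration is good to about 2 mm. A picture is of the moment at which its call begins: read the wrist's pose just before it. There is no depth.
- close_job(): hands the job in; it is judged then, once.
Trained networks look in a picture, given as the dict that the camera call returned (one of the last four; its "shot" number tells which), for a name from the list of things; names that differ only in an ending like _2 or _b are one class to them, and where a whole thing is asked for, a point or a joint stands for the part that bears it (a point fixed in the world has none). Each returns a list of dicts, best first, with "conf" (0 to 1); they miss things now and then, are a little off and sometimes report something else, mostly with a low value. They report only what shows in the picture. A call takes as long as a camera call. They do not tell look-alikes from the thing itself.
- spotter.trace(name, picture): "region" (480x640 bool, what is visible of it) and "box" ([left, top, width, height] in pixels, round what is visible of it).
The state is a dict: "time": time; "joint_positions": joint angles; "qvel": joint speeds; "joint_torque": joint torques, N m; "tool_pos": TCP position; "ee_rot": TCP orientation; "wrist_force": force on the tool from outside, world axes, zero at the start; "wrist_torque": the same for the moment, N m; "width": finger opening in m; "finger_force": force on a finger pad.
Only numpy, scipy, OpenCV 4.12 (cv2) and the standard library are available. Lean on these libraries where they do the work, as an engineer would, in place of code of your own. Each camera call takes 0.05 s, during which the arm holds its last target. There are 200 camera calls.

## Working session

There is one attempt and no reset: what is moved stays moved. The work goes in short steps, Python scripts to look and compute and a tool call to move; the robot and the scene stay as the last step left them, time stands still between calls to the robot, and variables do not carry over. Pictures are saved under pics/ and viewed, at most 14 in all, crops included, and the job is handed in when it is done.

Besides the shell and the picture viewer there is one more tool, called by a JSON object that holds its "method" and its "body", one argument or row to a line. servo_tool: Moves the arm, as the interface text tells. Its arguments: {"type":"object","properties":{"commands":{"type":"array","items":{"type":"number"}}},"required":["commands"]}

```bash
mkdir -p pics && python3 - <<'E'
from bench import robot, snapshot, spotter
import cv2, numpy as np
o=robot.get_obs(); print({k:np.round(v,3) for k,v in o.items()}, robot.tips_ahead)
for n in ["top","side"]:
    s=snapshot(n); cv2.imwrite(f"pics/{n}0.png",s["img"])
    print(n,np.round(s["camera_matrix"],1).tolist(),np.round(s["extrinsics"],3).tolist())
    for t in ["bar0","press","lock","treadle","pad","tray","loupe","bottle_box","touchstone"]:
        print(t,[(round(d["conf"],2),d["box"]) for d in spotter.trace(t,s)][:6])
E
```

```text
{'time': np.float64(0.0), 'joint_positions': array([ 1.06 ,  0.088,  1.372, -0.   ,  1.684, -0.103]), 'qvel': array([ 0.   , -0.002,  0.002, -0.   ,  0.002, -0.   ]), 'joint_torque': array([ 1.0000e-03, -3.4019e+01, -3.0243e+01,  7.2000e-02,  3.3000e-02,
       -0.0000e+00]), 'tool_pos': array([0.218, 0.504, 0.193]), 'ee_rot': array([-3.139, -0.   ,  2.734]), 'wrist_force': array([ 0.386, -0.075,  0.131]), 'wrist_torque': array([ 0.015,  0.039, -0.016]), 'finger_force': np.float64(0.0), 'width': np.float64(0.094)} 0.011
top [[506.7, 0.0, 316.8], [0.0, 506.7, 240.0], [0.0, 0.0, 1.0]] [[0.007, -0.999, 0.051, 0.455], [-1.0, -0.008, -0.013, -0.004], [0.013, -0.051, -0.999, 1.196], [0.0, 0.0, 0.0, 1.0]]
bar0 [(0.93, [443.5, 201.8, 41.4, 20.7]), (0.77, [444.2, 240.2, 39.4, 15.4]), (0.71, [438.1, 134.8, 20.1, 39.9]), (0.63, [451.9, 335.1, 37.7, 23.3]), (0.59, [350.5, 200.6, 10.8, 14.8])]
press [(0.71, [243.2, 190.5, 161.6, 116.4]), (0.29, [443.0, 202.5, 44.0, 20.0])]
lock [(0.6, [443.8, 279.5, 36.0, 14.1]), (0.47, [349.5, 199.0, 12.5, 17.6])]
treadle [(0.33, [429.8, 193.3, 65.2, 108.1])]
pa
[... 500 characters left out ...]
68.8, 36.4, 40.3]), (0.81, [335.9, 359.0, 18.7, 39.8]), (0.77, [298.9, 356.2, 15.1, 42.1]), (0.66, [383.0, 355.1, 43.3, 22.6]), (0.41, [249.0, 348.3, 118.8, 60.5])]
press [(0.77, [248.5, 211.1, 111.4, 119.2]), (0.26, [330.4, 247.8, 16.2, 21.7])]
lock [(0.75, [331.8, 247.5, 12.8, 24.1])]
treadle [(0.73, [269.1, 211.8, 58.3, 22.8])]
pad [(0.95, [246.8, 350.3, 119.8, 60.9])]
tray [(0.95, [254.0, 174.3, 91.1, 29.1])]
loupe [(0.7, [251.7, 208.0, 108.0, 119.9]), (0.62, [399.1, 287.6, 14.0, 29.8])]
bottle_box [(0.62, [368.4, 205.7, 52.7, 48.4]), (0.55, [339.5, 360.2, 16.8, 37.7]), (0.46, [255.2, 168.8, 84.4, 41.0])]
touchstone [(0.53, [356.9, 194.5, 31.7, 15.4]), (0.28, [270.6, 212.2, 57.1, 21.1])]
```

```bash
python3 - <<'E'
import cv2
t=cv2.imread("pics/top0.png")[95:345,110:510]; cv2.imwrite("pics/topc.png",cv2.resize(t,(800,500),interpolation=cv2.INTER_CUBIC))
t=cv2.imread("pics/side0.png")[160:420,170:440]; cv2.imwrite("pics/sidec.png",cv2.resize(t,(620,598),interpolation=cv2.INTER_CUBIC))
E
```

```text
(no output)
```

View pics/topc.png

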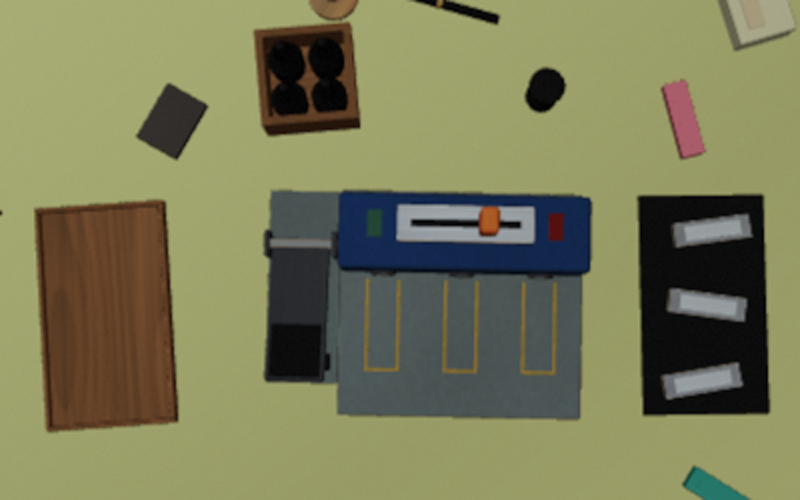

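View pics/sidec.png

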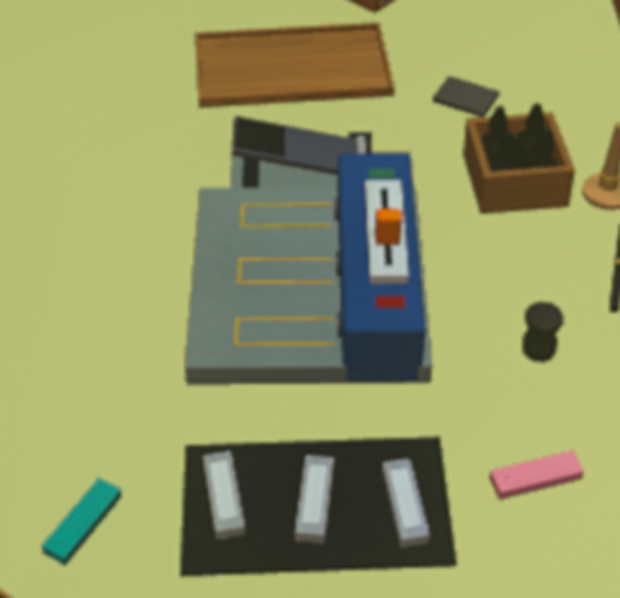

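The top view shows three silver bars on the black pad at the right. Their centres in the crop are (711,230), (707,305) and (702,381). The press is in the middle with its three yellow bays, the lock (489,221) is near red, and the treadle pad is at about (295,352). The tray is at the left. The pink and turquoise look-alikes lie off the pad. Next I'll measure these in world coordinates.

```bash
cat > h.py <<'E'
import cv2, numpy as np
from scipy.spatial.transform import Rotation as R
from bench import robot, snapshot, spotter
def p2w(s,px,z):
    px=np.atleast_2d(px).astype(float); K=s["camera_matrix"]; T=s["extrinsics"]
    d=np.c_[(px-[K[0,2],K[1,2]])/[K[0,0],K[1,1]],np.ones(len(px))]@T[:3,:3].T
    return T[:3,3]+d*((z-T[2,3])/d[:,2])[:,None]
def w2p(s,P):
    T=s["extrinsics"]; K=s["camera_matrix"]; c=(np.atleast_2d(P)-T[:3,3])@T[:3,:3]; q=c@K.T; return q[:,:2]/q[:,2:]
def rect(s,mask,z):
    """centre, long-axis yaw (deg), size of a mask projected on plane z (subpixel by moments of hull)"""
    c,_=cv2.findContours(mask.astype(np.uint8),cv2.RETR_EXTERNAL,cv2.CHAIN_APPROX_NONE)
    c=max(c,key=cv2.contourArea)[:,0]
    w=p2w(s,c,z)[:,:2]; (x,y),(a,b),_=r=cv2.minAreaRect((w*1000).astype(np.float32)); p=cv2.boxPoints(r)
    e=[p[1]-p[0],p[2]-p[1]]; e=max(e,key=np.linalg.norm); yaw=np.degrees(np.arctan2(e[1],e[0]))%180
    return np.round([x,y,yaw,max(a,b),min(a,b)],1)
def bars(s,z,name="bar0",names=None):
    out=[]
    hsv=cv2.cvtColor(s["img"],cv2.COLOR_BGR2HSV)
    for d in spotter.trace(name,s):
        m=d["region"]
        if m.sum()<50: continue
        out.append((round(d["conf"],2),rect(s,m,z).tolist(),np.median(hsv[m],axis=0).tolist()))
    return out
def rel(P,yaw):
    """world target (TCP, yaw deg) -> shift in present tool axes and turn about tool z"""
    o=robot.get_obs(); Rm=R.from_euler("xyz",o["ee_rot"]).as_matrix()
    t=R.from_euler("xyz",[180,0,yaw],degrees=True).as_matrix()
    return np.round(Rm.T@(np.array(P)-o["tool_pos"]),4), np.round(np.degrees(R.from_matrix(Rm.T@t).as_rotvec()),1)
def toolshift(P):
    o=robot.get_obs(); return R.from_euler("xyz",o["ee_rot"]).as_matrix().T@(np.array(P)-o["tool_pos"])
E
python3 - <<'E'
from h import *
s=snapshot("top"); hsv=cv2.cvtColor(s["img"],cv2.COLOR_BGR2HSV)
for b in bars(s,0.019): print(b)
for n,z in [("tray",.016),("pad",.004)]: print(n,rect(s,spotter.trace(n,s)[0]["region"],z))
m=cv2.inRange(hsv,(8,190,120),(22,255,255))
H=hsv[:,:,0];S=hsv[:,:,1]
# yellow lines
sub=np.zeros(m.shape,np.uint8); sub[233:285,285:395]=1
y=((H>14)&(H<30)&(S>90)).astype(np.uint8)*sub
y=cv2.morphologyEx(y,cv2.MORPH_CLOSE,np.ones((5,5)))
n,l,st,_=cv2.connectedComponentsWithStats(y)
for i in range(1,n):
    if st[i,4]>30: print("bay",st[i],rect(s,l==i,.03))
sub[:]=0; sub[190:222,300:390]=1
o=(((H<14)&(S>170))*sub).astype(bool); n,l,st,_=cv2.connectedComponentsWithStats(o.astype(np.uint8))
for i in range(1,n):
    if st[i,4]>15: print("orange/red",st[i],np.median(hsv[l==i],axis=0),rect(s,l==i,.139))
for nm,px in [("bedcorner",[(338/2+110,415/2+95),(579/2+110,417.5/2+95)])]: print(nm,p2w(s,px,.03).round(4).tolist())
print("head front top",p2w(s,[(340/2+110,269/2+95),(588/2+110,270/2+95),(340/2+110,192/2+95),(590/2+110,199/2+95)],.085).round(4).tolist())
print("treadle pad corners",p2w(s,[(267/2+110,378/2+95),(320/2+110,380/2+95),(322/2+110,325/2+95),(273/2+110,325/2+95)],.065).round(4).tolist())
z=snapshot("side"); hz=cv2.cvtColor(z["img"],cv2.COLOR_BGR2HSV)
for b in bars(z,0.019): print("side",b)
E
```

```text
(0.95, [717.7, -333.3, 14.9, 91.3, 32.7], [174.0, 115.0, 168.0])
(0.91, [277.9, -375.3, 56.1, 94.9, 32.0], [85.0, 175.0, 119.0])
(0.86, [412.2, -353.0, 100.7, 95.4, 30.8], [102.0, 17.0, 121.0])
(0.68, [499.7, -359.2, 83.0, 92.7, 28.7], [99.0, 15.0, 125.0])
(0.66, [586.4, -365.8, 98.2, 92.1, 28.7], [96.0, 13.0, 128.0])Traceback (most recent call last):
  File "<stdin>", line 4, in <module>
IndexError: list index out of range
```

```bash
python3 - <<'E'
from h import *
s=snapshot("top"); hsv=cv2.cvtColor(s["img"],cv2.COLOR_BGR2HSV)
for n,z in [("tray",.016),("pad",.004)]:
    for d in spotter.trace(n,s)[:2]: print(n,d["conf"],rect(s,d["region"],z))
H=hsv[:,:,0];S=hsv[:,:,1]
sub=np.zeros(H.shape,np.uint8); sub[233:285,285:395]=1
y=((H>14)&(H<30)&(S>90)).astype(np.uint8)*sub
y=cv2.morphologyEx(y,cv2.MORPH_CLOSE,np.ones((5,5)))
n,l,st,_=cv2.connectedComponentsWithStats(y)
for i in range(1,n):
    if st[i,4]>30: print("bay",st[i],rect(s,l==i,.03))
sub[:]=0; sub[190:222,300:390]=1
o=(((H<14)&(S>170))*sub).astype(bool); n,l,st,_=cv2.connectedComponentsWithStats(o.astype(np.uint8))
for i in range(1,n):
    if st[i,4]>15: print("orange/red",st[i],np.median(hsv[l==i],axis=0),rect(s,l==i,.139))
f=lambda a,z:p2w(s,np.array(a)/2+[110,95],z).round(4)[:,:2].tolist()
print("bedcorner",f([(338,415),(579,417.5)],.03))
print("head top",f([(340,269),(588,270),(340,192),(590,199)],.085))
print("track ends",f([(397,223),(535,224)],.099))
print("treadle pad",f([(267,378),(320,380),(322,325),(273,325)],.065))
z=snapshot("side"); 
for b in bars(z,0.019): print("side",b)
l=[d for d in spotter.trace("lock",z)][:1]
for d in l: print("lock side",d["box"])
for zz in(.139,): print(p2w(z,[(170+388*270/620,160+214*260/598)],zz))
E
```

```text
tray 0.63 [483.2 337.7   4.5 263.4 155.1]
pad 0.66 [ 4.999e+02 -3.603e+02  4.000e-01  2.601e+02  1.526e+02]
bay [292 234  18  47 177] [4.749e+02 1.800e+01 4.000e-01 1.057e+02 3.910e+01]
bay [331 235  18  47 182] [ 4.732e+02 -7.180e+01  2.000e-01  1.058e+02  3.910e+01]
bay [370 236  18  47 171] [ 471.7 -161.7  180.   105.9   39.2]
orange/red [349 199  11  13 122] [ 11. 201. 167.] [ 5.827e+02 -9.540e+01  5.000e-01  2.530e+01  2.110e+01]
orange/red [385 203   5  11  55] [  1. 210.  84.] [ 577.  -164.8    0.    21.2    8.4]
bedcorner [[0.3704, 0.0662], [0.3692, -0.21]]
head top [[0.5338, 0.0624], [0.5349, -0.2104], [0.6189, 0.0633], [0.6135, -0.2128]]
track ends [[0.5835, 0.0002], [0.5836, -0.1501]]
treadle pad [[0.4133, 0.1433], [0.4115, 0.0845], [0.4726, 0.083], [0.4722, 0.1375]]
side (0.95, [717.3, -343.5, 15.7, 93.3, 36.2], [176.0, 100.0, 212.0])
side (0.94, [278.3, -386.6, 59.3, 92.3, 33.4], [85.0, 217.0, 148.0])
side (0.87, [587.2, -372.2, 96.2, 95.7, 30.5], [92.0, 19.0, 162.0])
side (0.82, [499.1, -365.9, 82.8, 97.5, 28.4], [79.0, 17.0, 158.0])
side (0.58, [412.1, -360.0, 100.2, 99.5, 30.3], [66.0, 18.0, 156.0])
lock side [331.7, 248.0, 14.8, 20.6]
[[ 0.58286796 -0.09884801  0.139     ]]
```

{"method": "servo_tool", "body": {
  "commands": [-0.573, -0.407, 0, 0, 0, -22.4, 0.06, -0.573, -0.407, 0, 0, 0, -22.4, 0.06, -0.573, -0.407, 0, 0, 0, -22.4, 0.06, -0.573, -0.407, 0, 0, 0, -22.4, 0.06, -0.573, -0.407, 0, 0, 0, -22.4, 0.06, -0.573, -0.407, 0, 0, 0, -22.4, 0.06, -0.573, -0.407, 0, 0, 0, -22.4, 0.06, -0.573, -0.407, 0, 0, 0, -22.4, 0.06, -0.573, -0.407, 0, 0, 0, -22.4, 0.06, -0.573, -0.407, 0, 0, 0, -22.4, 0.06]
}}

```text
time: 2.7
tool_pos: [0.5383, -0.023, 0.1939]
ee_rot: [3.141, 0.001, 3.124]
wrist_force: [0.0, -0.1, 0.5]
width: 0.0602
finger_force: 0.0
```

{"method": "servo_tool", "body": {
  "commands": [-0.046, -0.073, 0, 0, 0, 0, 0.06, -0.046, -0.073, 0, 0, 0, 0, 0.06, -0.046, -0.073, 0, 0, 0, 0, 0.06, -0.046, -0.073, 0, 0, 0, 0, 0.06]
}}

```text
time: 3.2
tool_pos: [0.5818, -0.0939, 0.1938]
ee_rot: [3.141, -0.0, 3.125]
wrist_force: [-0.4, 0.3, 0.2]
width: 0.0598
finger_force: 0.0
```

```bash
python3 - <<'E'
from h import *
o=robot.get_obs(); print(o["tool_pos"],o["ee_rot"]); s=snapshot("wrist"); print(s["camera_matrix"],s["hand_eye"].round(3))
cv2.imwrite("pics/w1.png",s["img"]); print(rel((.583,-.097,.12),179))
E
```

```text
[ 0.58176495 -0.09387487  0.19376129] [ 3.14087258e+00 -2.47120437e-04  3.12543834e+00]
[[364.11255178   0.         323.6553582 ]
 [  0.         364.11255178 238.68909808]
 [  0.           0.           1.        ]] [[ 0.    -0.957 -0.289  0.085]
 [ 1.     0.     0.001 -0.001]
 [-0.001 -0.289  0.957 -0.191]
 [ 0.     0.     0.     1.   ]]
(array([-0.0013, -0.0035,  0.074 ]), array([0. , 0. , 0.1]))
```

View pics/w1.png

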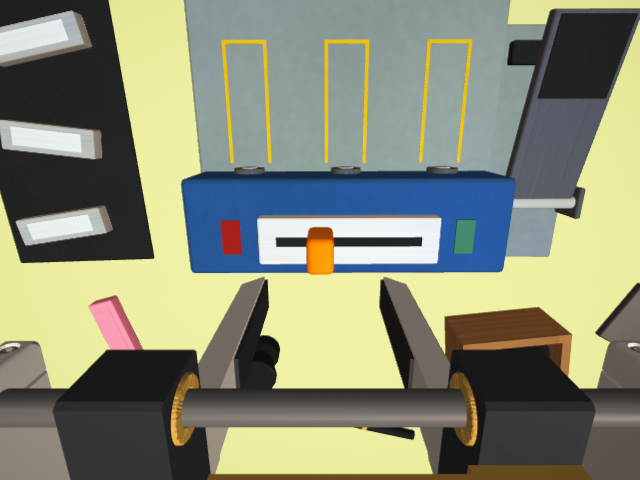

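The lock grip sits at (320,250), centred between the fingers. I'll descend and close on it.

{"method": "servo_tool", "body": {
  "commands": [-0.001, -0.003, 0.04, 0, 0, 0, 0.06, -0.001, -0.003, 0.074, 0, 0, 0, 0.06, -0.001, -0.003, 0.074, 0, 0, 0, 0.06, -0.001, -0.003, 0.074, 0, 0, 0, 0.0, -0.001, -0.003, 0.074, 0, 0, 0, 0.0, -0.001, -0.003, 0.074, 0, 0, 0, 0.0, -0.001, -0.003, 0.074, 0, 0, 0, 0.0, -0.001, -0.003, 0.074, 0, 0, 0, 0.0]
}}

```text
time: 4.25
tool_pos: [0.5834, -0.0976, 0.1203]
ee_rot: [3.141, 0.001, 3.125]
wrist_force: [0.1, 1.2, 2.3]
width: 0.0193
finger_force: 30.0
```

{"method": "servo_tool", "body": {
  "commands": [0, 0.025, 0, 0, 0, 0, 0, 0, 0.05, 0, 0, 0, 0, 0, 0, 0.066, 0, 0, 0, 0, 0, 0, 0.07, 0, 0, 0, 0, 0, 0, 0.073, 0, 0, 0, 0, 0, 0, 0.073, 0, 0, 0, 0, 0]
}}

```text
time: 5.0
tool_pos: [0.5844, -0.025, 0.1202]
ee_rot: [3.141, 0.0, 3.124]
wrist_force: [-2.3, -1.1, 5.1]
width: 0.0198
finger_force: 30.0
```

{"method": "servo_tool", "body": {
  "commands": [0, 0.002, 0, 0, 0, 0, 0, 0, 0.004, 0, 0, 0, 0, 0, 0, 0.004, 0, 0, 0, 0, 0]
}}

```text
time: 5.38
tool_pos: [0.5845, -0.0232, 0.1202]
ee_rot: [-3.138, 0.0, 3.123]
wrist_force: [-1.6, -5.2, 3.8]
width: 0.0195
finger_force: 30.0
```

{"method": "servo_tool", "body": {
  "commands": [0, 0.002, 0, 0, 0, 0, 0, 0, 0.003, 0, 0, 0, 0, 0, 0, 0.003, 0, 0, 0, 0, 0]
}}

```text
time: 5.75
tool_pos: [0.5845, -0.0231, 0.1203]
ee_rot: [-3.133, 0.0, 3.122]
wrist_force: [-2.7, -11.7, 4.9]
width: 0.0192
finger_force: 30.0
```

The lock is against the green stop. Next I'll release it and go above the near bar.

{"method": "servo_tool", "body": {
  "commands": [0, -0.005, 0, 0, 0, 0, 0.06, 0, -0.005, 0, 0, 0, 0, 0.06, 0, -0.005, -0.04, 0, 0, 0, 0.06, 0.1665, -0.341, -0.05, 0, 0, 78.5, 0.06, 0.1665, -0.341, -0.05, 0, 0, 78.5, 0.06, 0.1665, -0.341, -0.05, 0, 0, 78.5, 0.06, 0.1665, -0.341, -0.05, 0, 0, 78.5, 0.06, 0.1665, -0.341, -0.05, 0, 0, 78.5, 0.06, 0.1665, -0.341, -0.05, 0, 0, 78.5, 0.06, 0.1665, -0.341, -0.05, 0, 0, 78.5, 0.06]
}}

```text
time: 7.0
tool_pos: [0.4102, -0.359, 0.1687]
ee_rot: [-3.141, -0.001, 1.8]
wrist_force: [0.9, 0.7, -0.5]
width: 0.0602
finger_force: 0.0
```

{"method": "servo_tool", "body": {
  "commands": [0, 0, 0, 0, 0, 0, 0.06, 0, 0, 0, 0, 0, 0, 0.06]
}}

```text
time: 7.25
tool_pos: [0.4127, -0.3551, 0.1693]
ee_rot: [3.141, -0.001, 1.816]
wrist_force: [-1.3, 0.3, -0.3]
width: 0.0598
finger_force: 0.0
```

```bash
cat >> h.py <<'E'
def wsnap():
    o=robot.get_obs(); s=snapshot("wrist"); T=np.eye(4); T[:3,:3]=R.from_euler("xyz",o["ee_rot"]).as_matrix(); T[:3,3]=o["tool_pos"]
    s["extrinsics"]=T@s["hand_eye"]; return s
E
python3 - <<'E'
from h import *
o=robot.get_obs(); print(o["tool_pos"].round(4),o["ee_rot"].round(4),o["width"])
s=wsnap(); cv2.imwrite("pics/w2.png",s["img"])
for b in bars(s,.019): print(b)
print(rel((.412,-.356,.018),100.5))
E
```

```text
[ 0.4127 -0.3551  0.1693] [ 3.1413e+00 -9.0000e-04  1.8163e+00] 0.05980410038217504
(0.93, [700.7, -338.2, 15.8, 72.5, 31.6], [174.0, 103.0, 244.0])
(0.78, [412.8, -354.7, 100.2, 90.5, 27.8], [84.0, 7.0, 195.0])
(0.71, [499.3, -359.2, 83.0, 87.6, 32.4], [75.0, 7.0, 192.0])
(0.66, [585.4, -367.2, 98.4, 91.9, 33.4], [72.0, 7.0, 188.0])
(0.61, [281.9, -376.8, 58.5, 92.3, 28.3], [86.0, 219.0, 200.0])
(array([-0.0008, -0.0011,  0.1515]), array([ 0. , -0. ,  3.5]))
```

The wrist view confirms the near bar at (412.8, -354.7), yaw 100.

{"method": "servo_tool", "body": {
  "commands": [0, 0, 0.06, 0, 0, 3.9, 0.06, 0, 0, 0.12, 0, 0, 3.9, 0.06, 0, 0, 0.145, 0, 0, 3.9, 0.06, 0, 0, 0.151, 0, 0, 3.9, 0.06, 0, 0, 0.151, 0, 0, 3.9, 0.0, 0, 0, 0.151, 0, 0, 3.9, 0.0, 0, 0, 0.151, 0, 0, 3.9, 0.0, 0, 0, 0.151, 0, 0, 3.9, 0.0, 0, 0, 0.151, 0, 0, 3.9, 0.0]
}}

```text
time: 8.48
tool_pos: [0.4124, -0.3562, 0.019]
ee_rot: [3.141, 0.0, 1.744]
wrist_force: [-0.8, -0.9, -0.8]
width: 0.0137
finger_force: 0.0
```

```bash
python3 - <<'E'
from h import *
o=robot.get_obs(); print(o["tool_pos"].round(4),o["width"],o["finger_force"])
s=wsnap(); cv2.imwrite("pics/w3.png",s["img"])
for b in bars(s,.019): print(b)
t=snapshot("top")
for b in bars(t,.019): print(b)
E
```

```text
[ 0.4124 -0.3562  0.019 ] 0.013702075617046866 0.0
(0.91, [498.2, -359.6, 82.7, 89.3, 33.8], [72.0, 7.0, 199.0])
(0.81, [412.9, -354.1, 100.2, 91.1, 27.7], [83.0, 5.0, 225.0])
(0.64, [284.5, -375.2, 58.2, 93.9, 28.9], [86.0, 219.0, 208.0])
(0.59, [581.7, -359.2, 97.5, 78.5, 37.8], [54.0, 8.0, 186.0])
(0.82, [718.0, -332.9, 13.7, 90.1, 31.6], [174.0, 113.0, 183.0])
(0.8, [586.7, -366.0, 98.3, 93.3, 28.7], [96.0, 12.5, 137.0])
(0.72, [269.1, -391.4, 56.7, 61.1, 28.2], [85.0, 174.0, 130.0])
(0.58, [407.3, -330.0, 98.4, 50.1, 29.7], [103.0, 17.0, 128.0])
(0.52, [503.3, -354.7, 90.4, 86.8, 28.0], [99.0, 14.0, 129.0])
```

View pics/w3.png

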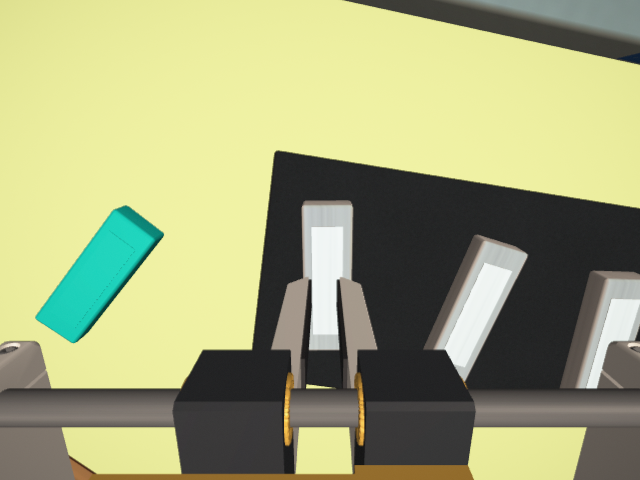

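{"method": "servo_tool", "body": {
  "commands": [0, 0, 0, 0, 0, 0, 0, 0, 0, 0, 0, 0, 0, 0, 0, 0, 0, 0, 0, 0, 0]
}}

```text
time: 9.05
tool_pos: [0.4122, -0.356, 0.0186]
ee_rot: [-3.142, -0.0, 1.744]
wrist_force: [0.6, 0.3, 0.4]
width: 0.0003
finger_force: 0.0
```

```bash
python3 - <<'E'
from h import *
s=wsnap(); cv2.imwrite("pics/w4.png",cv2.resize(s["img"][180:400,220:440],(660,600),interpolation=cv2.INTER_CUBIC)[:600])
for z in (.008,.02,.03):
    o=robot.get_obs()
    print(z,w2p(s,[[o["tool_pos"][0],o["tool_pos"][1],z]]))
E
```

```text
0.008 [[325.12673415 275.32824946]]
0.02 [[325.19973346 283.48697415]]
0.03 [[325.26709438 291.01552817]]
```

View pics/w4.png

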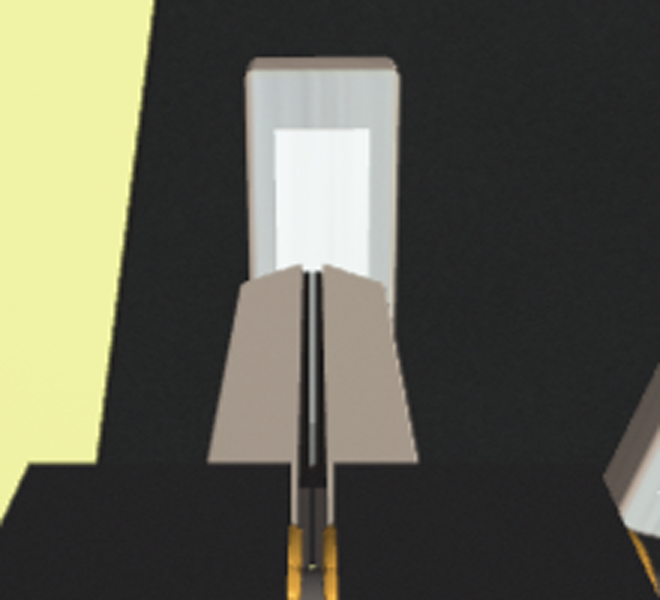

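```bash
python3 - <<'E'
from h import *
print(repr(robot.tips_ahead),[a for a in dir(robot) if a[0]!="_"])
s=wsnap()
o=robot.get_obs(); T=np.eye(4); T[:3,:3]=R.from_euler("xyz",o["ee_rot"]).as_matrix(); T[:3,3]=o["tool_pos"]
# predicted tip corner (tool +x edge 8mm) for several ahead values
for a in (-.012,-.005,0,.005,.011): print(a,[w2p(s,(T@[x,0,a,1])[:3]).round(1).tolist() for x in (.008,-.008)])
E
```

```text
0.011 ['IKError', 'get_obs', 'tips_ahead']
-0.012 [[[325.3, 277.7]], [[325.2, 304.9]]]
-0.005 [[[325.2, 272.7]], [[325.2, 299.2]]]
0 [[[325.2, 269.3]], [[325.2, 295.3]]]
0.005 [[[325.2, 266.1]], [[325.1, 291.6]]]
0.011 [[[325.1, 262.5]], [[325.1, 287.3]]]
```

The fingers closed above the bar without touching it, so the tips stand higher than the stated tip offset implies. I'll probe down gently to find the real tip height.

{"method": "servo_tool", "body": {
  "commands": [0, 0, 0.002, 0, 0, 0, 0, 0, 0, 0.004, 0, 0, 0, 0, 0, 0, 0.004, 0, 0, 0, 0]
}}

```text
time: 9.52
tool_pos: [0.4121, -0.3558, 0.0143]
ee_rot: [-3.141, -0.001, 1.744]
wrist_force: [0.3, 0.8, -0.4]
width: 0.0004
finger_force: 0.0
```

{"method": "servo_tool", "body": {
  "commands": [0, 0, 0.002, 0, 0, 0, 0, 0, 0, 0.004, 0, 0, 0, 0, 0, 0, 0.004, 0, 0, 0, 0]
}}

```text
time: 9.9
tool_pos: [0.4121, -0.3559, 0.0104]
ee_rot: [-3.141, -0.0, 1.744]
wrist_force: [-0.1, 0.3, 0.5]
width: 0.0003
finger_force: 0.0
```

{"method": "servo_tool", "body": {
  "commands": [0, 0, 0.002, 0, 0, 0, 0, 0, 0, 0.003, 0, 0, 0, 0, 0, 0, 0.003, 0, 0, 0, 0]
}}

```text
time: 10.28
tool_pos: [0.4123, -0.356, 0.0077]
ee_rot: [3.142, -0.0, 1.744]
wrist_force: [-0.8, -0.1, 0.2]
width: 0.0002
finger_force: 0.0
```

{"method": "servo_tool", "body": {
  "commands": [0, 0, 0.002, 0, 0, 0, 0, 0, 0, 0.002, 0, 0, 0, 0, 0, 0, 0.002, 0, 0, 0, 0]
}}

```text
time: 10.65
tool_pos: [0.4124, -0.3561, 0.0074]
ee_rot: [3.141, 0.0, 1.744]
wrist_force: [-2.0, 2.6, 7.3]
width: 0.0006
finger_force: 3.9
```

The tip touches the bar's top (z 0.019) at TCP z 0.0075. That puts the fingertips about 11.5 mm above the TCP reading, so I'll grasp lower.

{"method": "servo_tool", "body": {
  "commands": [0, 0, -0.025, 0, 0, 0, 0.055, 0, 0, -0.025, 0, 0, 0, 0.055, 0, 0, -0.025, 0, 0, 0, 0.055, 0, 0, -0.025, 0, 0, 0, 0.055, 0, 0, -0.025, 0, 0, 0, 0.055, 0, 0, -0.025, 0, 0, 0, 0.055, 0, 0, -0.01, 0, 0, 0, 0.055, 0, 0, 0.004, 0, 0, 0, 0.055, 0, 0, 0.008, 0, 0, 0, 0.055, 0, 0, 0.008, 0, 0, 0, 0.055]
}}

```text
time: 11.9
tool_pos: [0.4119, -0.3556, -0.0032]
ee_rot: [-3.141, -0.001, 1.744]
wrist_force: [0.3, 0.1, -0.3]
width: 0.0546
finger_force: 0.0
```

{"method": "servo_tool", "body": {
  "commands": [0, 0, 0, 0, 0, 0, 0, 0, 0, 0, 0, 0, 0, 0, 0, 0, 0, 0, 0, 0, 0, 0, 0, 0, 0, 0, 0, 0, 0, 0, 0, 0, 0, 0, 0, 0, 0, 0, 0, 0, 0, 0]
}}

```text
time: 12.65
tool_pos: [0.413, -0.3562, -0.0018]
ee_rot: [3.14, 0.001, 1.744]
wrist_force: [3.1, 1.2, 1.8]
width: 0.0277
finger_force: 30.0
```

{"method": "servo_tool", "body": {
  "commands": [0, 0, -0.05, 0, 0, 0, 0, 0, 0, -0.1, 0, 0, -10, 0, 0.181, 0.0905, -0.1, 0, 0, -79, 0, 0.181, 0.0905, -0.1, 0, 0, -79, 0, 0.181, 0.0905, -0.1, 0, 0, -79, 0, 0.181, 0.0905, -0.1, 0, 0, -79, 0, 0.181, 0.0905, -0.1, 0, 0, -79, 0, 0.181, 0.0905, -0.1, 0, 0, -79, 0, 0.181, 0.0905, -0.1, 0, 0, -79, 0, 0.181, 0.0905, -0.1, 0, 0, -79, 0]
}}

```text
time: 13.9
tool_pos: [0.4684, -0.1617, 0.0957]
ee_rot: [3.14, -0.005, 3.122]
wrist_force: [-0.9, 0.2, -5.7]
width: 0.0276
finger_force: 30.0
```

{"method": "servo_tool", "body": {
  "commands": [0, 0, 0, 0, 0, 0, 0]
}}

```text
time: 14.02
tool_pos: [0.4692, -0.1619, 0.0966]
ee_rot: [3.141, -0.003, 3.122]
wrist_force: [-0.6, 0.2, -5.2]
width: 0.0276
finger_force: 30.0
```

```bash
python3 - <<'E'
from h import *
print(rel((.4705,-.1617,.024),179)); s=wsnap(); cv2.imwrite("pics/w5.png",s["img"])
E
```

```text
(array([-0.0015,  0.0002,  0.0725]), array([ 0. , -0.1, -0.1]))
```

View pics/w5.png

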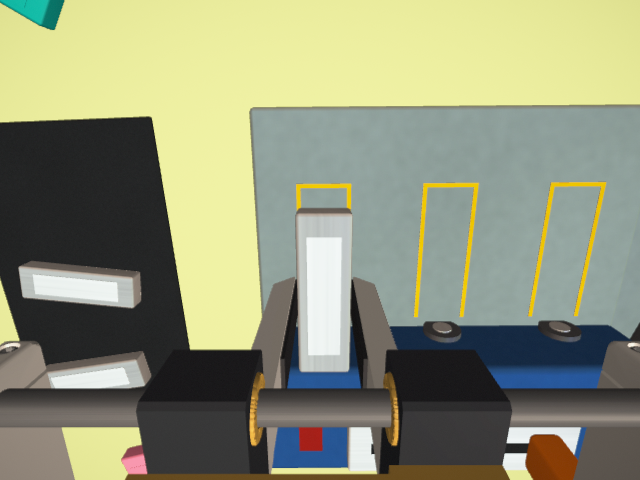

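{"method": "servo_tool", "body": {
  "commands": [-0.001, 0, 0.05, 0, 0, 0, 0, -0.001, 0, 0.068, 0, 0, 0, 0, -0.001, 0, 0.073, 0, 0, 0, 0, -0.001, 0, 0.073, 0, 0, 0, 0, -0.001, 0, 0.073, 0, 0, 0, 0.055, -0.001, 0, 0.073, 0, 0, 0, 0.055, -0.001, 0, 0.073, 0, 0, 0, 0.055, -0.001, 0, 0.073, 0, 0, 0, 0.055, -0.001, 0, 0.04, 0, 0, 0, 0.055, -0.001, 0, 0, 0, 0, 0, 0.055]
}}

```text
time: 15.32
tool_pos: [0.4703, -0.1617, 0.0975]
ee_rot: [3.14, -0.002, 3.123]
wrist_force: [0.3, -1.8, 0.4]
width: 0.055
finger_force: 0.0
```

{"method": "servo_tool", "body": {
  "commands": [-0.032, -0.197, 0, 0, 0, 96, 0.055, -0.032, -0.197, 0, 0, 0, 96, 0.055, -0.032, -0.197, 0, 0, 0, 96, 0.055, -0.032, -0.197, 0, 0, 0, 96, 0.055, -0.032, -0.197, 0, 0, 0, 96, 0.055, -0.032, -0.197, 0, 0, 0, 96, 0.055, -0.032, -0.197, 0, 0, 0, 96, 0.055, -0.032, -0.197, 0, 0, 0, 96, 0.055, -0.032, -0.197, 0, 0, 0, 96, 0.055, -0.032, -0.197, 0, 0, 0, 96, 0.055]
}}

```text
time: 16.58
tool_pos: [0.4995, -0.3597, 0.0976]
ee_rot: [-3.141, -0.0, 1.45]
wrist_force: [0.1, 0.6, 0.5]
width: 0.0545
finger_force: 0.0
```

```bash
python3 - <<'E'
from h import *
o=robot.get_obs(); print(o["tool_pos"].round(4),o["ee_rot"].round(4))
s=wsnap()
for b in bars(s,.019): print(b)
for b in bars(s,.045): print("bed",b[:2])
print(rel((.499,-.360,-.003),83)); s=snapshot("top")
for b in bars(s,.019): print(b)
E
```

```text
[ 0.4995 -0.3597  0.0976] [-3.1415e+00 -1.0000e-04  1.4495e+00]
(0.97, [587.3, -367.0, 98.7, 91.6, 30.9], [75.0, 6.0, 204.0])
(0.92, [501.9, -361.0, 82.5, 91.0, 27.6], [90.0, 6.0, 208.0])
(0.86, [287.2, -376.4, 58.2, 94.9, 32.6], [86.0, 225.0, 203.0])
(0.59, [702.4, -338.0, 14.9, 69.5, 31.3], [173.0, 96.0, 249.0])
bed (0.97, [579.8, -358.3, 98.7, 82.8, 27.9])
bed (0.92, [502.6, -352.9, 82.5, 82.3, 24.9])
bed (0.86, [308.6, -366.8, 58.2, 85.7, 29.4])
bed (0.59, [683.8, -332.1, 14.9, 62.8, 28.3])
(array([-0.0004, -0.0004,  0.1006]), array([-0. , -0. ,  0.1]))
(0.95, [499.9, -356.2, 83.6, 82.4, 28.4], [99.0, 14.0, 155.0])
(0.91, [586.6, -363.9, 97.6, 89.6, 29.1], [96.0, 13.0, 143.0])
(0.77, [718.0, -333.3, 15.3, 89.6, 30.9], [175.0, 112.0, 186.0])
(0.64, [467.1, -163.2, 0.0, 88.3, 30.3], [104.0, 19.0, 151.0])
```

{"method": "servo_tool", "body": {
  "commands": [0, 0.001, 0.05, 0, 0, 0, 0.055, 0, 0.001, 0.085, 0, 0, 0, 0.055, 0, 0.001, 0.1, 0, 0, 0, 0.055, 0, 0.001, 0.1, 0, 0, 0, 0.055, 0, 0.001, 0.1, 0, 0, 0, 0, 0, 0.001, 0.1, 0, 0, 0, 0, 0, 0.001, 0.1, 0, 0, 0, 0, 0, 0.001, 0.1, 0, 0, 0, 0, 0, 0.001, 0.1, 0, 0, 0, 0]
}}

```text
time: 17.95
tool_pos: [0.5017, -0.3605, -0.0009]
ee_rot: [3.138, 0.001, 1.448]
wrist_force: [0.6, -0.4, 4.7]
width: 0.0278
finger_force: 30.0
```

{"method": "servo_tool", "body": {
  "commands": [0, 0, -0.05, 0, 0, 0, 0, 0, 0, -0.1, 0, 0, -10, 0, 0.283, -0.065, -0.1, 0, 0, -96, 0, 0.283, -0.065, -0.1, 0, 0, -96, 0, 0.283, -0.065, -0.1, 0, 0, -96, 0, 0.283, -0.065, -0.1, 0, 0, -96, 0, 0.283, -0.065, -0.1, 0, 0, -96, 0, 0.283, -0.065, -0.1, 0, 0, -96, 0, 0.283, -0.065, -0.1, 0, 0, -96, 0, 0.283, -0.065, -0.1, 0, 0, -96, 0]
}}

```text
time: 19.2
tool_pos: [0.4687, -0.0704, 0.0956]
ee_rot: [3.141, -0.005, 3.129]
wrist_force: [0.3, 0.2, -3.8]
width: 0.0277
finger_force: 30.0
```

{"method": "servo_tool", "body": {
  "commands": [0, 0, 0, 0, 0, 0, 0]
}}

```text
time: 19.32
tool_pos: [0.4691, -0.0706, 0.0958]
ee_rot: [3.141, -0.004, 3.12]
wrist_force: [-0.3, 0.2, -4.6]
width: 0.0278
finger_force: 30.0
```

```bash
python3 - <<'E'
from h import *
o=robot.get_obs(); print(o["width"],o["finger_force"]);print(rel((.4715,-.0718,.025),179))
E
```

```text
0.027768023225568275 29.995254278182983
(array([-0.0027, -0.0012,  0.0708]), array([ 0. , -0.3, -0.2]))
```

{"method": "servo_tool", "body": {
  "commands": [-0.002, -0.001, 0.05, 0, 0, 0, 0, -0.002, -0.001, 0.066, 0, 0, 0, 0, -0.002, -0.001, 0.072, 0, 0, 0, 0, -0.002, -0.001, 0.072, 0, 0, 0, 0, -0.002, -0.001, 0.072, 0, 0, 0, 0.055, -0.002, -0.001, 0.072, 0, 0, 0, 0.055, -0.002, -0.001, 0.072, 0, 0, 0, 0.055, -0.002, -0.001, 0.072, 0, 0, 0, 0.055, -0.002, -0.001, 0.03, 0, 0, 0, 0.055, -0.002, -0.001, -0.03, 0, 0, 0, 0.055]
}}

```text
time: 20.58
tool_pos: [0.4711, -0.0715, 0.1267]
ee_rot: [3.14, -0.005, 3.122]
wrist_force: [0.3, -0.4, 0.8]
width: 0.0547
finger_force: 0.0
```

{"method": "servo_tool", "body": {
  "commands": [-0.1207, -0.294, 0, 0, 0, 80.5, 0.055, -0.1207, -0.294, 0, 0, 0, 80.5, 0.055, -0.1207, -0.294, 0, 0, 0, 80.5, 0.055, -0.1207, -0.294, 0, 0, 0, 80.5, 0.055, -0.1207, -0.294, 0, 0, 0, 80.5, 0.055, -0.1207, -0.294, 0, 0, 0, 80.5, 0.055, -0.1207, -0.294, 0, 0, 0, 80.5, 0.055, -0.1207, -0.294, 0, 0, 0, 80.5, 0.055, -0.1207, -0.294, 0, 0, 0, 80.5, 0.055, -0.1207, -0.294, 0, 0, 0, 80.5, 0.055]
}}

```text
time: 21.82
tool_pos: [0.5877, -0.3682, 0.1276]
ee_rot: [-3.142, -0.0, 1.718]
wrist_force: [-0.1, -0.4, 0.4]
width: 0.0549
finger_force: 0.0
```

```bash
python3 - <<'E'
from h import *
o=robot.get_obs(); print(o["tool_pos"].round(4),o["ee_rot"].round(4))
s=wsnap()
for b in bars(s,.019): print(b)
print(rel((.587,-.367,-.003),98.5)); s=snapshot("top")
for b in bars(s,.045): print(b)
E
```

```text
[ 0.5877 -0.3682  0.1276] [-3.1415e+00 -2.0000e-04  1.7184e+00]
(0.76, [717.4, -335.4, 14.7, 91.3, 31.1], [172.0, 91.0, 251.0])
(0.44, [323.1, -351.1, 84.1, 19.1, 7.8], [87.0, 225.0, 63.0])
(0.36, [538.2, -216.1, 8.5, 189.7, 29.1], [106.0, 164.0, 60.0])
(array([ 0.0013, -0.0005,  0.1307]), array([ 0. , -0. , -0.1]))
(0.96, [583.9, -357.1, 97.6, 90.6, 28.7], [96.0, 13.0, 143.5])
(0.82, [712.5, -326.2, 14.9, 88.1, 31.3], [175.0, 111.0, 190.0])
(0.78, [469.2, -161.7, 177.7, 91.3, 31.9], [104.0, 18.0, 151.0])
(0.7, [471.8, -72.0, 0.2, 88.6, 27.3], [105.0, 19.0, 149.5])
```

{"method": "servo_tool", "body": {
  "commands": [0, 0, 0.06, 0, 0, 0, 0.055, 0, 0, 0.11, 0, 0, 0, 0.055, 0, 0, 0.129, 0, 0, 0, 0.055, 0, 0, 0.13, 0, 0, 0, 0.055, 0, 0, 0.13, 0, 0, 0, 0, 0, 0, 0.13, 0, 0, 0, 0, 0, 0, 0.13, 0, 0, 0, 0, 0, 0, 0.13, 0, 0, 0, 0, 0, 0, 0.13, 0, 0, 0, 0]
}}

```text
time: 23.15
tool_pos: [0.5892, -0.3689, -0.0002]
ee_rot: [3.138, 0.002, 1.717]
wrist_force: [1.1, 0.6, 5.0]
width: 0.0275
finger_force: 30.0
```

{"method": "servo_tool", "body": {
  "commands": [0, 0, -0.05, 0, 0, 0, 0, 0, 0, -0.11, 0, 0, -5, 0, 0.02, 0, -0.13, 0, 0, -12, 0, 0.4, -0.058, -0.13, 0, 0, -80.5, 0, 0.4, -0.058, -0.13, 0, 0, -80.5, 0, 0.4, -0.058, -0.13, 0, 0, -80.5, 0, 0.4, -0.058, -0.13, 0, 0, -80.5, 0, 0.4, -0.058, -0.13, 0, 0, -80.5, 0, 0.4, -0.058, -0.13, 0, 0, -80.5, 0, 0.4, -0.058, -0.13, 0, 0, -80.5, 0]
}}

```text
time: 24.4
tool_pos: [0.4689, 0.0223, 0.1259]
ee_rot: [3.141, -0.005, 3.13]
wrist_force: [1.1, -1.2, -3.1]
width: 0.0274
finger_force: 30.0
```

{"method": "servo_tool", "body": {
  "commands": [0, 0, 0, 0, 0, 0, 0, 0, 0, 0, 0, 0, 0, 0]
}}

```text
time: 24.65
tool_pos: [0.4715, 0.0182, 0.1268]
ee_rot: [-3.141, -0.002, 3.12]
wrist_force: [0.4, -0.5, -3.0]
width: 0.0274
finger_force: 30.0
```

```bash
python3 - <<'E'
from h import *
o=robot.get_obs(); print(o["width"],o["finger_force"]);print(rel((.473,.018,.026),179))
E
```

```text
0.02736446193905771 29.99545991420746
(array([-0.0017, -0.0002,  0.1008]), array([-0. , -0.1, -0.2]))
```

{"method": "servo_tool", "body": {
  "commands": [-0.001, 0, 0.06, 0, 0, 0, 0, -0.001, 0, 0.094, 0, 0, 0, 0, -0.001, 0, 0.102, 0, 0, 0, 0, -0.001, 0, 0.102, 0, 0, 0, 0, -0.001, 0, 0.102, 0, 0, 0, 0.055, -0.001, 0, 0.102, 0, 0, 0, 0.055, -0.001, 0, 0.102, 0, 0, 0, 0.055, -0.001, 0, 0.102, 0, 0, 0, 0.055, -0.001, 0, 0.05, 0, 0, 0, 0.055, -0.001, 0, -0.01, 0, 0, 0, 0.055]
}}

```text
time: 25.9
tool_pos: [0.4718, 0.0191, 0.1376]
ee_rot: [3.141, -0.003, 3.122]
wrist_force: [1.4, -0.8, 0.4]
width: 0.0549
finger_force: 0.0
```

{"method": "servo_tool", "body": {
  "commands": [0.033, 0.095, 0, 0, 0, 0, 0, 0.033, 0.095, 0, 0, 0, 0, 0, 0.033, 0.095, 0, 0, 0, 0, 0, 0.033, 0.095, 0, 0, 0, 0, 0, 0.033, 0.095, 0, 0, 0, 0, 0, 0.033, 0.095, 0, 0, 0, 0, 0, 0.033, 0.095, 0, 0, 0, 0, 0]
}}

```text
time: 26.78
tool_pos: [0.442, 0.114, 0.1376]
ee_rot: [-3.142, -0.0, 3.121]
wrist_force: [0.6, 0.4, -0.4]
width: 0.0007
finger_force: 0.0
```

```bash
python3 - <<'E'
from h import *
o=robot.get_obs(); print(o["tool_pos"].round(4),o["width"]);
s=snapshot("top")
for b in bars(s,.045): print("t",b)
z=snapshot("side")
for b in bars(z,.045): print("s",b)
cv2.imwrite("pics/side3.png",cv2.resize(z["img"][160:420,170:440],(620,598),interpolation=cv2.INTER_CUBIC))
E
```

```text
[0.442  0.114  0.1376] 0.0006905095290347953
t (0.96, [711.3, -326.1, 14.7, 91.5, 32.7], [174.0, 112.0, 184.0])
t (0.84, [282.6, -368.0, 58.6, 91.8, 28.9], [85.0, 174.0, 131.0])
t (0.8, [471.2, 18.8, 0.5, 88.5, 27.2], [106.0, 20.0, 150.0])
t (0.6, [472.9, -72.0, 0.2, 86.3, 27.3], [106.0, 20.0, 149.0])
t (0.55, [468.2, -161.3, 178.2, 89.1, 29.1], [104.5, 19.0, 145.0])
s (0.88, [467.4, -168.6, 178.8, 88.4, 42.2], [69.0, 19.0, 156.0])
s (0.77, [283.9, -403.8, 57.6, 91.4, 34.5], [85.0, 216.0, 155.0])
s (0.71, [468.7, 10.5, 178.9, 88.6, 38.8], [60.0, 19.0, 157.0])
s (0.71, [474.8, 124.6, 161.0, 154.4, 76.2], [45.0, 27.0, 76.0])
```

View pics/side3.png

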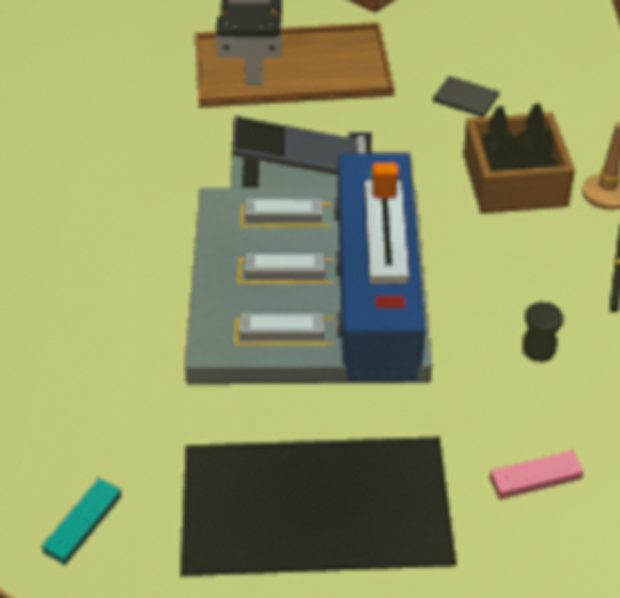

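All three bars lie in their bays, at crop (284,209), (284,265) and (281,327). The lock is at green (385,180). Next is the treadle.

{"method": "servo_tool", "body": {
  "commands": [0, 0, 0.05, 0, 0, 0, 0, 0, 0, 0.078, 0, 0, 0, 0, 0, 0, 0.086, 0, 0, 0, 0, 0, 0, 0.09, 0, 0, 0, 0, 0, 0, 0.094, 0, 0, 0, 0, 0, 0, 0.098, 0, 0, 0, 0, 0, 0, 0.102, 0, 0, 0, 0]
}}

```text
time: 27.85
tool_pos: [0.4419, 0.1147, 0.0361]
ee_rot: [3.141, 0.0, 3.122]
wrist_force: [-2.8, -1.0, 5.3]
width: 0.0005
finger_force: 2.4
```

{"method": "servo_tool", "body": {
  "commands": [0, 0, 0.004, 0, 0, 0, 0, 0, 0, 0.008, 0, 0, 0, 0, 0, 0, 0.012, 0, 0, 0, 0, 0, 0, 0.014, 0, 0, 0, 0, 0, 0, 0.014, 0, 0, 0, 0]
}}

```text
time: 28.48
tool_pos: [0.4414, 0.1148, 0.0267]
ee_rot: [3.142, -0.001, 3.122]
wrist_force: [-14.9, -1.4, 30.0]
width: 0.0002
finger_force: 15.5
```

{"method": "servo_tool", "body": {
  "commands": [0, 0, 0.002, 0, 0, 0, 0, 0, 0, 0.003, 0, 0, 0, 0, 0, 0, 0.003, 0, 0, 0, 0]
}}

```text
time: 28.85
tool_pos: [0.4414, 0.1148, 0.0261]
ee_rot: [-3.142, -0.001, 3.123]
wrist_force: [-19.8, -1.4, 43.5]
width: 0.0007
finger_force: 21.7
```

```bash
python3 - <<'E'
from h import *
s=snapshot("top")
for b in bars(s,.045): print("t",b[:2])
E
```

```text
t (0.92, [471.8, -70.9, 0.2, 88.6, 29.6])
t (0.85, [282.3, -368.3, 57.4, 92.7, 30.3])
t (0.77, [471.2, 17.7, 0.5, 88.5, 25.0])
t (0.77, [712.6, -325.8, 15.9, 87.9, 29.9])
t (0.72, [468.1, -161.3, 178.1, 89.2, 29.1])
```

{"method": "servo_tool", "body": {
  "commands": [0, 0, -0.02, 0, 0, 0, 0, 0, 0, -0.04, 0, 0, 0, 0, 0, 0, -0.08, 0, 0, 0, 0, 0, 0, -0.12, 0, 0, 0, 0, 0, 0, -0.12, 0, 0, 0, 0]
}}

```text
time: 29.58
tool_pos: [0.4448, 0.1149, 0.1419]
ee_rot: [3.14, 0.009, 3.122]
wrist_force: [0.1, -0.7, -0.5]
width: 0.0005
finger_force: 0.0
```

```bash
python3 - <<'E'
from h import *
s=snapshot("top")
for b in bars(s,.045): print("t",b[:2])
print(rel((.470,.018,.024),179))
for d in spotter.trace("tray",s)[:1]: print(rect(s,d["region"],.016))
E
```

```text
t (0.98, [711.8, -326.0, 13.7, 88.1, 30.4])
t (0.9, [466.8, -161.9, 180.0, 91.0, 34.2])
t (0.86, [471.8, -72.0, 0.2, 88.6, 27.3])
t (0.79, [282.5, -367.2, 58.4, 92.1, 28.8])
t (0.72, [471.0, 18.1, 178.5, 89.0, 28.0])
t (0.52, [704.7, 259.7, 150.9, 71.7, 54.5])
t (0.26, [755.3, 107.0, 5.0, 125.2, 113.1])
t (0.23, [593.4, -23.5, 0.4, 36.7, 27.4])
(array([-0.0298, -0.096 ,  0.1139]), array([ 0. ,  0. , -0.1]))
[483.2 339.1   4.3 263.6 153.1]
```

Marked, with the bars still in their bays. Now the transfers to the tray, starting with bay2.

{"method": "servo_tool", "body": {
  "commands": [-0.03, -0.096, 0, 0, 0, 0, 0.055, -0.03, -0.096, 0, 0, 0, 0, 0.055, -0.03, -0.096, 0, 0, 0, 0, 0.055, -0.03, -0.096, 0, 0, 0, 0, 0.055, -0.03, -0.096, 0.04, 0, 0, 0, 0.055, -0.03, -0.096, 0.06, 0, 0, 0, 0.055, -0.03, -0.096, 0.1, 0, 0, 0, 0.055, -0.03, -0.096, 0.115, 0, 0, 0, 0.055, -0.03, -0.096, 0.115, 0, 0, 0, 0.055, -0.03, -0.096, 0.115, 0, 0, 0, 0.0]
}}

```text
time: 30.98
tool_pos: [0.4712, 0.0183, 0.0252]
ee_rot: [-3.142, 0.003, 3.123]
wrist_force: [-0.8, 1.2, -0.0]
width: 0.048
finger_force: 0.0
```

{"method": "servo_tool", "body": {
  "commands": [0, 0, 0, 0, 0, 0, 0, 0, 0, 0, 0, 0, 0, 0, 0, 0, 0, 0, 0, 0, 0, 0, 0, 0, 0, 0, 0, 0]
}}

```text
time: 31.48
tool_pos: [0.4708, 0.018, 0.0247]
ee_rot: [3.141, 0.002, 3.122]
wrist_force: [-0.0, 1.0, 5.0]
width: 0.0277
finger_force: 30.0
```

{"method": "servo_tool", "body": {
  "commands": [0, 0, -0.05, 0, 0, 0, 0, 0, 0, -0.1, 0, 0, 5, 0, -0.084, 0.329, -0.11, 0, 0, 85, 0, -0.084, 0.329, -0.11, 0, 0, 85, 0, -0.084, 0.329, -0.11, 0, 0, 85, 0, -0.084, 0.329, -0.11, 0, 0, 85, 0, -0.084, 0.329, -0.11, 0, 0, 85, 0, -0.084, 0.329, -0.11, 0, 0, 85, 0, -0.084, 0.329, -0.11, 0, 0, 85, 0, -0.084, 0.329, -0.11, 0, 0, 85, 0]
}}

```text
time: 32.72
tool_pos: [0.5593, 0.3456, 0.1306]
ee_rot: [-3.137, 0.002, 1.635]
wrist_force: [-0.2, -0.1, -3.7]
width: 0.0279
finger_force: 30.0
```

{"method": "servo_tool", "body": {
  "commands": [0, 0, 0, 0, 0, 0, 0, 0, 0, 0, 0, 0, 0, 0]
}}

```text
time: 32.98
tool_pos: [0.56, 0.3449, 0.1325]
ee_rot: [-3.14, 0.001, 1.64]
wrist_force: [0.0, 0.0, -2.3]
width: 0.0277
finger_force: 30.0
```

```bash
python3 - <<'E'
from h import *
o=robot.get_obs(); print(o["width"],o["finger_force"]);print(rel((.561,.345,.001),94))
s=wsnap(); cv2.imwrite("pics/w6.png",s["img"])
E
```

```text
0.027726893152084174 29.995492100715637
(array([0.0002, 0.0013, 0.1315]), array([-0.1,  0. , -0. ]))
```

View pics/w6.png

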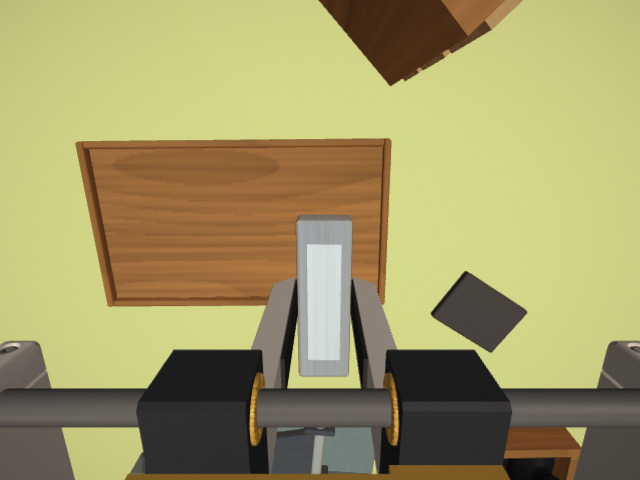

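{"method": "servo_tool", "body": {
  "commands": [0, 0.001, 0.06, 0, 0, 0, 0, 0, 0.001, 0.11, 0, 0, 0, 0, 0, 0.001, 0.128, 0, 0, 0, 0, 0, 0.001, 0.131, 0, 0, 0, 0, 0, 0.001, 0.131, 0, 0, 0, 0.05, 0, 0.001, 0.131, 0, 0, 0, 0.05, 0, 0.001, 0.131, 0, 0, 0, 0.05, 0, 0.001, 0.131, 0, 0, 0, 0.05, 0, 0.001, 0.07, 0, 0, 0, 0.05, 0, 0.001, 0, 0, 0, 0, 0.05]
}}

```text
time: 34.28
tool_pos: [0.5606, 0.3449, 0.1264]
ee_rot: [-3.139, 0.001, 1.638]
wrist_force: [1.6, -0.0, 0.4]
width: 0.0498
finger_force: 0.0
```

{"method": "servo_tool", "body": {
  "commands": [-0.41, -0.118, 0, 0, 0, -85, 0.055, -0.41, -0.118, 0, 0, 0, -85, 0.055, -0.41, -0.118, 0, 0, 0, -85, 0.055, -0.41, -0.118, 0, 0, 0, -85, 0.055, -0.41, -0.118, 0, 0, 0, -85, 0.055, -0.41, -0.118, 0, 0, 0, -85, 0.055, -0.41, -0.118, 0, 0, 0, -85, 0.055, -0.41, -0.118, 0, 0, 0, -85, 0.055, -0.41, -0.118, 0, 0, 0, -85, 0.055, -0.41, -0.118, 0, 0, 0, -85, 0.055]
}}

```text
time: 35.52
tool_pos: [0.4714, -0.072, 0.1265]
ee_rot: [-3.142, 0.001, 3.12]
wrist_force: [-0.7, 0.1, -0.7]
width: 0.0551
finger_force: 0.0
```

```bash
python3 - <<'E'
from h import *
o=robot.get_obs(); print(o["tool_pos"].round(4),o["width"])
s=wsnap()
for b in bars(s,.045): print("w",b[:2])
print(rel((.472,-.072,.023),179))
s=snapshot("top")
for b in bars(s,.021): print("t.021",b[:2])
cv2.imwrite("pics/top4.png",cv2.resize(s["img"][95:345,110:510],(800,500),interpolation=cv2.INTER_CUBIC))
E
```

```text
[ 0.4714 -0.072   0.1265] 0.055089131147744066
w (0.97, [472.3, -73.5, 178.3, 90.6, 28.5])
w (0.88, [468.8, -161.6, 179.6, 91.8, 31.5])
w (0.88, [676.9, -317.1, 178.8, 62.9, 8.4])
(array([-0.0005, -0.0005,  0.1034]), array([ 0. ,  0. , -0.2]))
t.021 (0.85, [717.5, -332.6, 14.7, 90.5, 31.1])
t.021 (0.81, [558.9, 340.4, 94.3, 94.9, 33.1])
t.021 (0.64, [279.1, -375.0, 57.7, 96.5, 29.6])
```

View pics/top4.png

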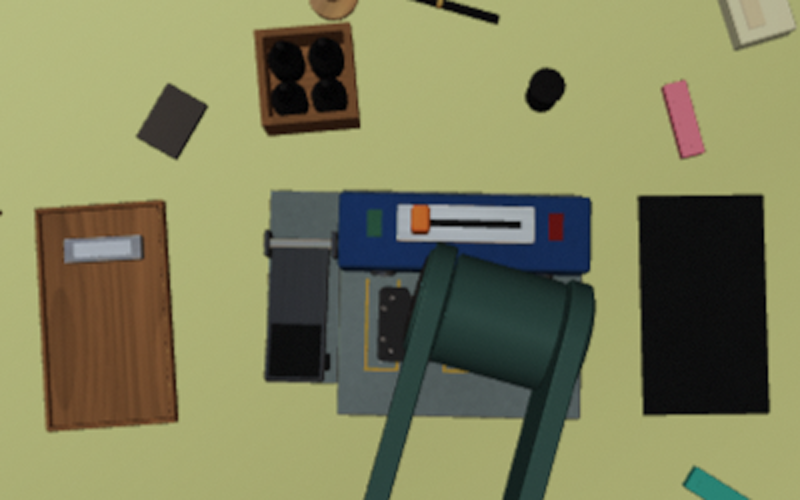

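The first bar lies flat in the tray at (103,248), well inside the walls. Next is the middle bay.

{"method": "servo_tool", "body": {
  "commands": [0, -0.001, 0.05, 0, 0, 0, 0.055, 0, -0.001, 0.09, 0, 0, 0, 0.055, 0, -0.001, 0.103, 0, 0, 0, 0.055, 0, -0.001, 0.103, 0, 0, 0, 0.055, 0, -0.001, 0.103, 0, 0, 0, 0, 0, -0.001, 0.103, 0, 0, 0, 0, 0, -0.001, 0.103, 0, 0, 0, 0, 0, -0.001, 0.103, 0, 0, 0, 0, 0, -0.001, 0.103, 0, 0, 0, 0]
}}

```text
time: 36.85
tool_pos: [0.4722, -0.0726, 0.0243]
ee_rot: [3.142, 0.002, 3.122]
wrist_force: [-0.1, 1.4, 5.7]
width: 0.0278
finger_force: 30.0
```

{"method": "servo_tool", "body": {
  "commands": [0, 0, -0.05, 0, 0, 0, 0, 0, 0, -0.1, 0, 0, 5, 0, -0.002, 0.413, -0.11, 0, 0, 85, 0, -0.002, 0.413, -0.11, 0, 0, 85, 0, -0.002, 0.413, -0.11, 0, 0, 85, 0, -0.002, 0.413, -0.11, 0, 0, 85, 0, -0.002, 0.413, -0.11, 0, 0, 85, 0, -0.002, 0.413, -0.11, 0, 0, 85, 0, -0.002, 0.413, -0.11, 0, 0, 85, 0, -0.002, 0.413, -0.11, 0, 0, 85, 0]
}}

```text
time: 38.1
tool_pos: [0.4799, 0.3427, 0.1306]
ee_rot: [-3.138, 0.001, 1.675]
wrist_force: [-0.8, -1.0, -3.7]
width: 0.0275
finger_force: 30.0
```

{"method": "servo_tool", "body": {
  "commands": [0, 0, 0, 0, 0, 0, 0, 0, 0, 0, 0, 0, 0, 0]
}}

```text
time: 38.35
tool_pos: [0.4809, 0.3389, 0.1317]
ee_rot: [-3.139, 0.002, 1.68]
wrist_force: [-0.6, -0.0, -4.6]
width: 0.0276
finger_force: 30.0
```

```bash
python3 - <<'E'
from h import *
o=robot.get_obs(); print(o["width"],o["finger_force"]);print(rel((.482,.340,.001),94))
E
```

```text
0.02764663538377815 29.998894035816193
(array([0.0013, 0.0015, 0.1306]), array([-0.1,  0.1,  2.2]))
```

{"method": "servo_tool", "body": {
  "commands": [0.001, 0.001, 0.06, 0, 0, 2.2, 0, 0.001, 0.001, 0.11, 0, 0, 2.2, 0, 0.001, 0.001, 0.127, 0, 0, 2.2, 0, 0.001, 0.001, 0.13, 0, 0, 2.2, 0, 0.001, 0.001, 0.13, 0, 0, 2.2, 0.05, 0.001, 0.001, 0.13, 0, 0, 2.2, 0.05, 0.001, 0.001, 0.13, 0, 0, 2.2, 0.05, 0.001, 0.001, 0.13, 0, 0, 2.2, 0.05, 0.001, 0.001, 0.07, 0, 0, 2.2, 0.05, 0.001, 0.001, 0, 0, 0, 2.2, 0.05]
}}

```text
time: 39.6
tool_pos: [0.4815, 0.3409, 0.126]
ee_rot: [-3.139, 0.001, 1.64]
wrist_force: [0.7, -0.1, -0.1]
width: 0.0496
finger_force: 0.0
```

{"method": "servo_tool", "body": {
  "commands": [-0.5, -0.048, 0, 0, 0, -85, 0.055, -0.5, -0.048, 0, 0, 0, -85, 0.055, -0.5, -0.048, 0, 0, 0, -85, 0.055, -0.5, -0.048, 0, 0, 0, -85, 0.055, -0.5, -0.048, 0, 0, 0, -85, 0.055, -0.5, -0.048, 0, 0, 0, -85, 0.055, -0.5, -0.048, 0, 0, 0, -85, 0.055, -0.5, -0.048, 0, 0, 0, -85, 0.055, -0.5, -0.048, 0, 0, 0, -85, 0.055, -0.5, -0.048, 0, 0, 0, -85, 0.055]
}}

```text
time: 40.85
tool_pos: [0.4684, -0.1641, 0.1258]
ee_rot: [-3.141, 0.0, 3.117]
wrist_force: [-0.5, 0.9, 0.4]
width: 0.055
finger_force: 0.0
```

{"method": "servo_tool", "body": {
  "commands": [0, 0, 0, 0, 0, 0, 0.055, 0, 0, 0, 0, 0, 0, 0.055]
}}

```text
time: 41.1
tool_pos: [0.469, -0.1594, 0.1258]
ee_rot: [3.141, 0.0, 3.125]
wrist_force: [0.3, 0.0, 0.2]
width: 0.0553
finger_force: 0.0
```

```bash
python3 - <<'E'
from h import *
o=robot.get_obs(); print(o["tool_pos"].round(4),o["width"])
s=wsnap()
for b in bars(s,.045): print("w",b[:2])
print(rel((.469,-.162,.023),179))
s=snapshot("top")
for b in bars(s,.021): print("t.021",b[:2])
E
```

```text
[ 0.469  -0.1594  0.1258] 0.05533917481847671
w (0.68, [311.2, -337.5, 89.1, 51.4, 21.6])
w (0.64, [468.4, -163.6, 179.0, 90.8, 27.6])
w (0.55, [692.7, -168.1, 89.0, 31.9, 19.7])
(array([ 1.000e-04, -2.600e-03,  1.028e-01]), array([0. , 0. , 0.1]))
t.021 (0.7, [279.2, -375.5, 58.4, 91.7, 28.2])
t.021 (0.65, [481.6, 335.6, 91.2, 87.4, 27.7])
t.021 (0.64, [559.0, 340.8, 93.2, 95.1, 28.9])
t.021 (0.59, [717.4, -332.4, 14.9, 90.6, 32.2])
```

{"method": "servo_tool", "body": {
  "commands": [0, -0.003, 0.05, 0, 0, 0, 0.055, 0, -0.003, 0.09, 0, 0, 0, 0.055, 0, -0.003, 0.102, 0, 0, 0, 0.055, 0, -0.003, 0.102, 0, 0, 0, 0.055, 0, -0.003, 0.102, 0, 0, 0, 0, 0, -0.003, 0.102, 0, 0, 0, 0, 0, -0.003, 0.102, 0, 0, 0, 0, 0, -0.003, 0.102, 0, 0, 0, 0, 0, -0.003, 0.102, 0, 0, 0, 0]
}}

```text
time: 42.42
tool_pos: [0.4696, -0.1634, 0.0249]
ee_rot: [3.141, 0.002, 3.123]
wrist_force: [-0.7, 3.8, 5.7]
width: 0.0269
finger_force: 30.0
```

{"method": "servo_tool", "body": {
  "commands": [0, 0, -0.05, 0, 0, 0, 0, 0, 0, -0.1, 0, 0, 5, 0, 0.074, 0.497, -0.11, 0, 0, 85, 0, 0.074, 0.497, -0.11, 0, 0, 85, 0, 0.074, 0.497, -0.11, 0, 0, 85, 0, 0.074, 0.497, -0.11, 0, 0, 85, 0, 0.074, 0.497, -0.11, 0, 0, 85, 0, 0.074, 0.497, -0.11, 0, 0, 85, 0, 0.074, 0.497, -0.11, 0, 0, 85, 0, 0.074, 0.497, -0.11, 0, 0, 85, 0]
}}

```text
time: 43.68
tool_pos: [0.4135, 0.2653, 0.1305]
ee_rot: [-3.139, 0.002, 1.734]
wrist_force: [1.3, 1.0, -5.3]
width: 0.0273
finger_force: 30.0
```

{"method": "servo_tool", "body": {
  "commands": [0, 0, 0, 0, 0, 0, 0, 0, 0, 0, 0, 0, 0, 0]
}}

```text
time: 43.92
tool_pos: [0.4139, 0.2638, 0.1307]
ee_rot: [-3.139, 0.002, 1.741]
wrist_force: [0.1, -0.1, -4.9]
width: 0.0278
finger_force: 30.0
```

```bash
python3 - <<'E'
from h import *
o=robot.get_obs(); print(o["width"],o["finger_force"]);print(rel((.405,.335,.001),94))
s=snapshot("top")
for b in bars(s,.021): print("t.021",b[:2])
E
```

```text
0.027840703831180088 29.99723732471466
(array([0.072 , 0.0037, 0.1296]), array([-0.2,  0.1,  5.8]))
t.021 (0.89, [718.1, -331.7, 14.8, 88.8, 34.5])
t.021 (0.85, [558.9, 341.5, 93.7, 92.4, 29.0])
t.021 (0.74, [410.6, 269.2, 99.3, 53.5, 31.0])
t.021 (0.7, [279.5, -373.8, 59.4, 95.7, 30.5])
```

{"method": "servo_tool", "body": {
  "commands": [0.072, 0.004, 0, 0, 0, 5.8, 0, 0.072, 0.004, 0, 0, 0, 5.8, 0, 0.072, 0.004, 0.05, 0, 0, 5.8, 0, 0.072, 0.004, 0.1, 0, 0, 5.8, 0, 0.072, 0.004, 0.126, 0, 0, 5.8, 0, 0.072, 0.004, 0.129, 0, 0, 5.8, 0, 0.072, 0.004, 0.129, 0, 0, 5.8, 0, 0.072, 0.004, 0.129, 0, 0, 5.8, 0.05, 0.072, 0.004, 0.129, 0, 0, 5.8, 0.05, 0.072, 0.004, 0.129, 0, 0, 5.8, 0.05]
}}

```text
time: 45.28
tool_pos: [0.4074, 0.337, 0.005]
ee_rot: [3.139, -0.002, 1.639]
wrist_force: [0.4, 0.7, -0.1]
width: 0.0495
finger_force: 0.0
```

{"method": "servo_tool", "body": {
  "commands": [0, 0, 0, 0, 0, 0, 0.05, 0, 0, -0.06, 0, 0, 0, 0.05, 0, 0, -0.12, 0, 0, 0, 0.05, 0, 0, -0.18, 0, 0, 0, 0.05, 0, 0, -0.2, 0, 0, 0, 0.05]
}}

```text
time: 45.9
tool_pos: [0.4081, 0.3375, 0.2091]
ee_rot: [3.134, -0.005, 1.639]
wrist_force: [-0.6, -0.6, 0.1]
width: 0.0499
finger_force: 0.0
```

```bash
python3 - <<'E'
from h import *
o=robot.get_obs(); print(o["tool_pos"].round(4),o["width"])
s=wsnap()
for b in bars(s,.021): print("w",b[:2])
cv2.imwrite("pics/w7.png",s["img"])
print(rel((.584,-.0235,.2),179))
E
```

```text
[0.4081 0.3375 0.2091] 0.0499331911839964
w (0.95, [558.7, 343.7, 94.2, 89.9, 32.2])
w (0.92, [407.2, 335.8, 93.3, 89.4, 27.9])
w (0.89, [480.9, 338.5, 94.1, 89.7, 30.1])
w (0.3, [483.6, 341.3, 4.5, 257.5, 149.7])
(array([-0.3721,  0.1511,  0.007 ]), array([  0.5,   0.1, -85.1]))
```

View pics/w7.png

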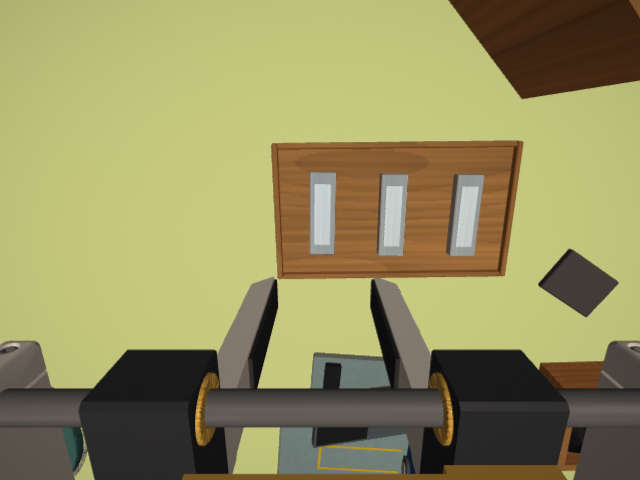

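The three bars lie in the tray at (322,213), (393,215) and (466,216). Next I'll return the lock.

{"method": "servo_tool", "body": {
  "commands": [-0.372, 0.151, 0.007, 0, 0, -85, 0.06, -0.372, 0.151, 0.007, 0, 0, -85, 0.06, -0.372, 0.151, 0.007, 0, 0, -85, 0.06, -0.372, 0.151, 0.007, 0, 0, -85, 0.06, -0.372, 0.151, 0.007, 0, 0, -85, 0.06, -0.372, 0.151, 0.007, 0, 0, -85, 0.06, -0.372, 0.151, 0.007, 0, 0, -85, 0.06, -0.372, 0.151, 0.007, 0, 0, -85, 0.06, -0.372, 0.151, 0.007, 0, 0, -85, 0.06, -0.372, 0.151, 0.007, 0, 0, -85, 0.06]
}}

```text
time: 47.25
tool_pos: [0.5816, -0.0247, 0.1941]
ee_rot: [3.141, -0.004, 3.121]
wrist_force: [-0.4, 0.2, -0.3]
width: 0.0601
finger_force: 0.0
```

{"method": "servo_tool", "body": {
  "commands": [0, 0, 0, 0, 0, 0, 0.06, 0, 0, 0, 0, 0, 0, 0.06]
}}

```text
time: 47.5
tool_pos: [0.5821, -0.0243, 0.196]
ee_rot: [3.142, -0.001, 3.122]
wrist_force: [0.4, 0.1, -0.3]
width: 0.0598
finger_force: 0.0
```

```bash
python3 - <<'E'
from h import *
print(rel((.584,-.0235,.108),179))
E
```

```text
(array([-0.0019,  0.0008,  0.088 ]), array([ 0. , -0. , -0.1]))
```

{"method": "servo_tool", "body": {
  "commands": [-0.002, 0.001, 0.05, 0, 0, 0, 0.06, -0.002, 0.001, 0.08, 0, 0, 0, 0.06, -0.002, 0.001, 0.087, 0, 0, 0, 0.06, -0.002, 0.001, 0.087, 0, 0, 0, 0.0, -0.002, 0.001, 0.087, 0, 0, 0, 0.0, -0.002, 0.001, 0.087, 0, 0, 0, 0.0, -0.002, 0.001, 0.087, 0, 0, 0, 0.0, -0.002, 0.001, 0.087, 0, 0, 0, 0.0, -0.002, 0.001, 0.087, 0, 0, 0, 0.0]
}}

```text
time: 48.62
tool_pos: [0.5848, -0.0236, 0.1101]
ee_rot: [3.142, 0.001, 3.122]
wrist_force: [0.6, 0.9, 2.6]
width: 0.0198
finger_force: 30.0
```

{"method": "servo_tool", "body": {
  "commands": [0, -0.025, 0, 0, 0, 0, 0, 0, -0.05, 0, 0, 0, 0, 0, 0.001, -0.075, 0, 0, 0, 0, 0, 0.001, -0.09, 0, 0, 0, 0, 0, 0.001, -0.096, 0, 0, 0, 0, 0, 0.001, -0.096, 0, 0, 0, 0, 0]
}}

```text
time: 49.38
tool_pos: [0.5834, -0.1204, 0.1102]
ee_rot: [-3.14, 0.004, 3.122]
wrist_force: [5.8, -0.7, 0.3]
width: 0.0195
finger_force: 30.0
```

{"method": "servo_tool", "body": {
  "commands": [0, -0.003, 0, 0, 0, 0, 0, 0, -0.006, 0, 0, 0, 0, 0, 0, -0.006, 0, 0, 0, 0, 0]
}}

```text
time: 49.75
tool_pos: [0.5833, -0.1235, 0.1101]
ee_rot: [3.138, 0.004, 3.123]
wrist_force: [4.7, 5.4, 2.4]
width: 0.0197
finger_force: 30.0
```

{"method": "servo_tool", "body": {
  "commands": [0, -0.002, 0, 0, 0, 0, 0, 0, -0.004, 0, 0, 0, 0, 0, 0, -0.004, 0, 0, 0, 0, 0]
}}

```text
time: 50.12
tool_pos: [0.5833, -0.1237, 0.1102]
ee_rot: [3.131, 0.004, 3.125]
wrist_force: [4.9, 13.2, 2.7]
width: 0.0197
finger_force: 30.0
```

{"method": "servo_tool", "body": {
  "commands": [0, 0.004, 0, 0, 0, 0, 0.06, 0, 0.004, 0, 0, 0, 0, 0.06, 0, 0.004, 0, 0, 0, 0, 0.06, 0, 0.004, 0, 0, 0, 0, 0.06, 0, 0.004, 0, 0, 0, 0, 0.06, 0, 0.004, -0.05, 0, 0, 0, 0.06, 0.05, 0.004, -0.1, 0, 0, 0, 0.06, 0.1, 0.004, -0.14, 0, 0, 0, 0.06, 0.14, 0.004, -0.14, 0, 0, 0, 0.06, 0.14, 0.004, -0.14, 0, 0, 0, 0.06]
}}

```text
time: 51.38
tool_pos: [0.44, -0.1231, 0.2516]
ee_rot: [-3.14, 0.004, 3.121]
wrist_force: [0.4, 0.6, -0.4]
width: 0.0598
finger_force: 0.0
```

```bash
python3 - <<'E'
from h import *
o=robot.get_obs(); print(o["tool_pos"].round(4),o["width"],o["wrist_force"].round(1))
s=snapshot("top")
for b in bars(s,.021): print("t.021",b[:2])
z=snapshot("side"); t=s["img"][180:320,110:410]; cv2.imwrite("pics/end.png",np.vstack([cv2.resize(t,(620,289)),cv2.resize(z["img"][160:290,200:440],(620,310))[:310]]))
E
```

```text
[ 0.44   -0.1231  0.2516] 0.05978928999450939 [ 0.4  0.6 -0.4]
t.021 (0.93, [404.6, 333.9, 95.6, 93.2, 32.2])
t.021 (0.84, [481.8, 335.6, 93.3, 92.8, 30.2])
t.021 (0.72, [275.9, -376.3, 60.4, 87.4, 33.8])
t.021 (0.7, [559.2, 340.8, 92.9, 90.4, 29.1])
```

View pics/end.png

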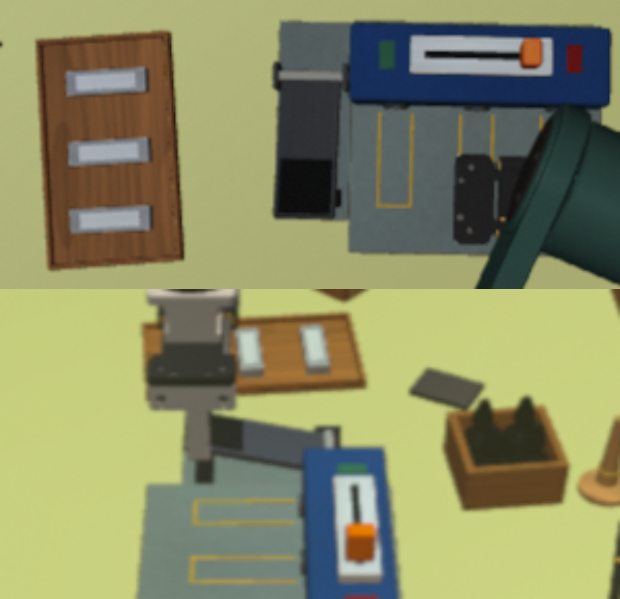

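The three bars lie flat in the tray, at (107,81), (110,152) and (110,219). The lock is at its red stop (531,53), the treadle is up, and the arm is clear.

```bash
python3 -c "
from bench import close_job
print(close_job())"
```

```text
the job is handed in; nothing more can be done
None
```

I marked all three bars, laid them flat in the tray, slid the lock back to its red stop and handed the job in at about 51 s; the hand-in returned no verdict.

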